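# Seat a tube-block carrier on its deck pin and clamp it with the wing knob

### The job

Slide the tube-block carrier along its track, away from the robot, until its hole drops over the locating pin and it lies flat on the deck. Then turn the wing knob beside it clockwise, about half a turn and letting go to take the wings again as needed, until the clamp's toe points squarely over the carrier's ear. Leave the racks, bottle and jar around it where they stand.

Things in the scene. Friction and masses are not known exactly. Their poses are not given: they have to be found in the camera images.
- deck: Fixed aluminium deck plate, 350 (x) by 460 mm (y), 10 mm thick, on the table; origin at the centre of its underside, z up. Its x axis is the centreline of the carrier's track and points away from the robot; y points to the left. Two steel guide rails, 6 mm high, 94 mm apart, flank the track. Heights given below are above the deck's top face, itself 10 mm above the table.
- pin (a point): Foot of the fixed steel locating pin on the track's centreline, at deck x = +102 mm, on the deck's top face. The pin is 10 mm thick and 6 mm high with a domed top.
- carrier_mid (a point): Middle of the carrier, 19 mm above its underside; x along the track. A loose dark steel base plate 176 x 91 x 6 mm with a fixed aluminium block of tubes on it (96 x 80 mm, caps 36 mm high); about 0.55 kg. It starts flat on the deck in its track, 48 to 80 mm short of home. Its far lip is turned up and rides over the pin's dome as it is slid, then the hole drops over the pin. Sliding takes 3 to 15 N.
- hole (a point): Centre of the carrier's 15 mm round locating hole, at the underside of its base plate, on the centreline 72 mm beyond the carrier's middle. The carrier is home when the hole has dropped over the pin and this point is at the pin's foot (play 2.5 mm).
- tab (a point): Centre of the upright tab at the carrier's end nearest the robot, 154 mm behind the hole: 8 mm thick along the track, 50 mm wide, 6 to 40 mm above the carrier's underside (centre at 23 mm). 2 mm of base plate stick out on its near side; 34 mm are free between the tab and the tube block. Push it, or take hold of it. x along the track.
- ear (a point): Top face of the carrier's ear, a flat lug (44 mm along the track) on the carrier's right side, 13 mm above the deck, 102 mm behind the hole, 57 mm right of the centreline. The clamp's toe swings over it with 2 mm to spare when the carrier is home.
- wing_clamp (a joint): Angle of the swing clamp about its upright axis, rad, growing clockwise as seen from above. 0: the toe points away from the carrier (deck -y, against a stop); 3.14: the toe points squarely over the carrier's ear (deck +y, against a stop), clamped. It starts between 0 and 0.35, stays where it is left and takes about 0.1 N m.
- knob (a point): Centre of the wing knob on the clamp's upright axis, 63 mm above the deck, 82 mm right of the track (deck x = 0). Black wings, a bar 12 mm thick, 78 mm tip to tip, 50 to 74 mm above the deck (tips to 79), along this point's x axis, which lies along deck x at joint value 0: square to the toe. The tip rack's side stands only 46 mm from the axis and is taller than the knob: open the fingers little.
- toe_end (a point): End of the clamp's steel toe, 32 mm from the clamp's axis, 16 mm wide, 7 mm thick, its middle 18.5 mm above the deck.
- tip_rack: Loose white and grey rack of black pipette tips, 127 x 86 mm, 50 mm high, standing on the black stand to the right of the knob, its top 90 mm above the deck (tips to 94 mm); origin at the centre of its underside. Must not be pushed about.
- tube_rack: Loose blue tube rack, 127 x 86 mm, 50 mm high, with tubes to 62 mm, on the black stand left of the track, its top 90 mm above the deck; origin at the centre of its underside. Leave alone.
- reagent: Amber bottle, 48 mm across, 85 mm high, standing on the near right of the deck; origin at its underside. Leave alone.
- jar: White jar, 52 mm across, 55 mm high, standing on the near left of the deck; origin at its underside. Leave alone.
There are look-alikes about, which are no part of the job. There is more than one size of the part that bears carrier_mid; the job needs the middle-sized.

How it is judged:
By the outcome, as a careful person would: the job done as asked, in the order asked, and still so for the second after the job is handed in, with the robot touching nothing.
It also fails if it takes over 64 s, if anything falls off the work surface, if the arm or the gripper's body presses on something with over 40 N, if the wrist force passes 120 N, or if a joint passes its speed limit or range.

### The arm

A 6-joint arm with a two-finger parallel gripper is mounted at the origin on the work surface. World frame = base frame: x ahead of the robot, y to its left, z up, the work surface at z = 0. Lengths are in m, angles in rad, forces in N, time in s.
With the tool pointing down it reaches from about 0.35 to 0.85 m from the base axis. Payload 8.1 kg.
Tool frame: the origin (TCP) lies between the finger pads; the fingertips stand 11 mm ahead of it and the grasp point (between the pads) lies 8 mm behind it (tips_ahead is the z of the fingertips in the tool frame, in m); z points along the fingers, y is the line along which they close (so a half turn about z gives the same grasp; the last joint's range is limited). The gripper opens to 93 mm and grips with 3 to 60 N. Pads are 15 mm wide; open, the fingers measure 128 mm over their backs; the gripper's body (75 mm by 188 mm) begins 65 mm behind the grasp point.
Start: joints at [1.039, 0.13, 1.488, -0, 1.523, -0.085], TCP at [0.259, 0.541, 0.2] pointing down, gripper open.
Joint ranges: [-2.96, 2.96], [-0.89, 2.26], [0.02, 2.5], [-1.34, 4.48], [0, 2.73], [-2.66, 2.66]. Speed limits (rad/s): [2.39, 2.39, 2.79, 3.14, 3.14, 3.14].

### API

Orientations are given as a rotation vector (axis times angle).
In Python, from plant import read_state, read_camera, close_job, tips_ahead gives the robot as it stands. The module is installed in compiled form; this text tells all that it offers.
- The arm moves only by the tool move_arm, never from a script. Its argument "plan" is a list of rows, each a list of 7 numbers: the turn, a rotation vector about the tool's x, y, z in units of 6 degrees (1.0 is 6 degrees), then the shift along the tool's x, y, z in units of 25 mm (1.0 is 25 mm), then the finger opening in mm, from 0 to 93. A call has exactly 10 rows; each row shifts and turns the commanded pose from where the row before left it, along the tool's axes as they then stand; what a row does not reach is not made up. A row lasts 1/10 s, in which the tool goes at most 50 mm and 8.59 degrees, less where a joint would pass 70% of its speed; a pose out of reach is approached as far as the arm can. A call is refused whole if a number of a shift passes 1 or a number of a turn 1, either way. A call with a gripper value outside its range is refused whole. The fingers move at their own pace and stop on an object; "force" is the grip in N (left out, the last holds). Time passes only in rows, so rows that do not move let the fingers close, or fill a call up. It gives the time, the measured TCP pose, the force, the opening and the grip force at its end, in the units of the state.
- read_state(): the state, without advancing time (a new reading comes with each control period).
- read_camera(name): name is "scene" or "top" or "wrist"; returns a dict with "frame" (400x640x3 uint8, red, green, blue), "z_map" (400x640 float32, m along the optical axis (not along the pixel's ray), 0 where there is no reading), "fx", "fy", "cx", "cy" (pixels), "rvec" (rotation vector, rad) and "tvec" (3), from world to camera coordinates, as OpenCV has them. Camera axes: x right, y down, z forward; pixel columns grow to the right and rows downward; lengths in m; the calibration is good to about 2 mm. A picture is of the moment at which its call begins.
- close_job(): hands the job in; it is judged then, once.
The state is a dict: "t": time; "q": joint angles; "dq": joint speeds; "joint_torque": joint torques, N m; "tool_pos": TCP position; "orientation": TCP orientation; "force": force on the tool from outside, world axes, zero at the start; "wrist_torque": the same for the moment, N m; "opening": finger opening in m; "gripper_force": force on a finger pad.
Only numpy, scipy, OpenCV 4.12 (cv2) and the standard library are available. Lean on these libraries where they do the work, as an engineer would, in place of code of your own. Each camera call takes 0.05 s, during which the arm holds its last target. There are 200 camera calls.

## Working session

There is one attempt and no reset: what is moved stays moved. The work goes in short steps, Python scripts to look and compute and a tool call to move; the robot and the scene stay as the last step left them, time stands still between calls to the robot, and variables do not carry over. Pictures are saved under pics/ and viewed, at most 10 in all, crops included, and the job is handed in when it is done.

Besides the shell and the picture viewer there is one more tool, called by a JSON object that holds its "fn" and its "kwargs", one argument or row to a line. move_arm: Moves the arm, as the interface text tells. Its arguments: {"type":"object","properties":{"plan":{"type":"array","items":{"type":"array","items":{"type":"number"}}},"force":{"type":"number"}},"required":["plan"]}

```bash
mkdir -p pics; cat > h.py <<'E'
import numpy as np, cv2, pickle
from scipy.spatial.transform import Rotation as R
from plant import *
def shot(n,f):
    c=read_camera(n); cv2.imwrite('pics/'+f+'.png',c['frame'][:,:,::-1]); pickle.dump(c,open(f+'.pkl','wb')); return c
def load(f): return pickle.load(open(f+'.pkl','rb'))
def world(c):
    v,u=np.mgrid[:400,:640]; z=c['z_map']
    p=np.stack([(u-c['cx'])/c['fx']*z,(v-c['cy'])/c['fy']*z,z],-1)
    M=R.from_rotvec(np.ravel(c['rvec'])).as_matrix()
    return (p-np.ravel(c['tvec']))@M
E
python3 - <<'E'
from h import *
for n in ['scene','top']: shot(n,n+'0')
s=read_state(); print(s['t'],s['tool_pos'],s['orientation'],s['opening'],tips_ahead)
E
```

```text
0.1 [0.25897486 0.54063758 0.19879999] [-6.95950161e-01 -3.06305952e+00  2.47570689e-03] 0.09294205534985062 0.011
```

View pics/top0.png

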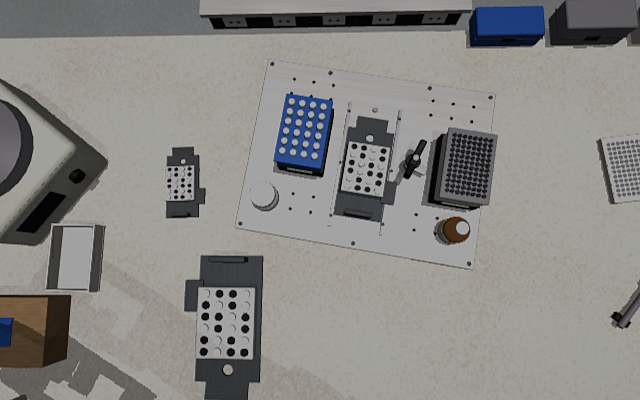

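View pics/scene0.png

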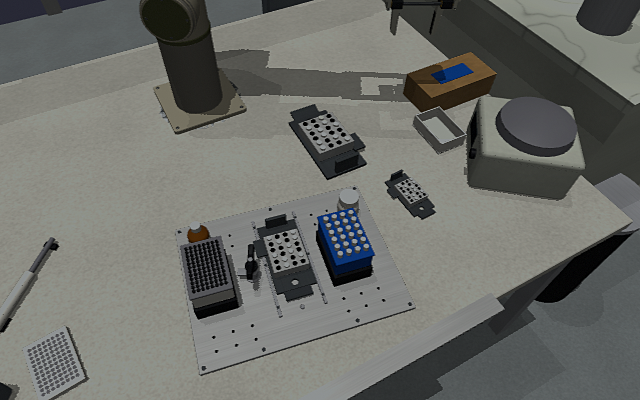

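The three carriers in the top view are a small one at (181,183), a large one at (229,325), and one on the deck at (365,170). The deck one is the middle-sized carrier, and it sits in the track. I'll confirm this in a crop.

```bash
python3 - <<'E'
from h import *
c=load('top0'); f=c['frame'][50:280,225:505,::-1]
cv2.imwrite('pics/crop1.png',cv2.resize(f[40:190,80:280],None,fx=4,fy=4,interpolation=cv2.INTER_CUBIC))
W=world(c)
for u,v in [(268,58),(497,94),(234,228),(472,270),(375,110),(370,131),(357,213),(340,160),(420,143),(405,178),(412,160),(360,170)]: print(u,v,W[v,u].round(4))
# deck outline fit by height
z=W[...,2]; m=(z>0.006)&(z<0.014)&(W[...,0]<0.9)
m=m.astype(np.uint8); m=cv2.morphologyEx(m,cv2.MORPH_OPEN,np.ones((3,3)))
n,l,s,_=cv2.connectedComponentsWithStats(m); i=1+s[1:,4].argmax(); P=W[l==i]
r=cv2.minAreaRect(P[:,:2].astype(np.float32)); print(r,cv2.boxPoints(r), P[:,2].mean(), P[:,2].std())
E
```

```text
268 58 [8.477e-01 1.844e-01 6.000e-04]
497 94 [ 7.644e-01 -2.751e-01  5.000e-04]
234 228 [ 0.4983  0.2468 -0.0045]
472 270 [ 0.4176 -0.2097 -0.002 ]
375 110 [ 0.7281 -0.0306  0.0172]
370 131 [ 0.6869 -0.0205  0.0128]
357 213 [0.5211 0.0093 0.0483]
340 160 [0.6284 0.0387 0.0159]
420 143 [ 0.642  -0.1018  0.0849]
405 178 [ 0.5815 -0.0759  0.0709]
412 160 [ 0.612  -0.0874  0.0813]
360 170 [0.6021 0.0025 0.0454]
((0.6299701929092407, -0.01244547963142395), (0.4598517119884491, 0.3501322567462921), 79.95145416259766) [[ 0.4174715  -0.20829836]
 [ 0.76223284 -0.2693903 ]
 [ 0.84246886  0.1834074 ]
 [ 0.49770755  0.24449936]] 0.008917481810542078 0.0013966486449930684
```

View pics/crop1.png

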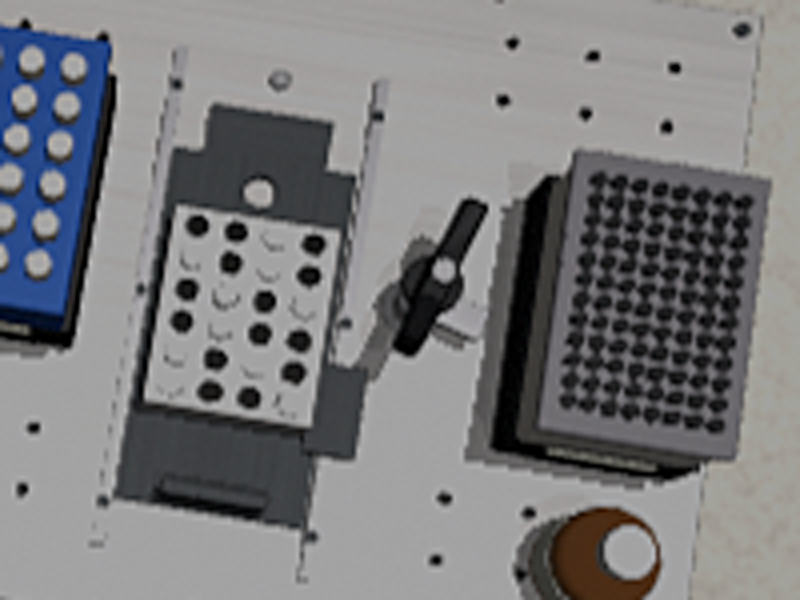

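Confirmed: the middle-sized carrier is in the track. In the crop, its hole is at (258,193), tab at (213,495) and ear at (335,410). The pin is at (280,80) and the wing knob at (437,280), with wings about 17° clockwise of deck x. Deck pose: centre (0.630,-0.0124), yaw -10.05°.

```bash
cat >> h.py <<'E'
C0=np.array([0.63,-0.0124]); A=np.deg2rad(-10.05)
Rd=np.array([[np.cos(A),-np.sin(A)],[np.sin(A),np.cos(A)]])
def deck(W):
    D=W.copy(); D[...,:2]=(W[...,:2]-C0)@Rd; D[...,2]-=0.01; return D
def go(xy_deck=None,z=None,yaw=None):
    """units for a move of the tool: shift in tool frame after the turn (tool assumed down), 25mm; turn in 6deg about z"""
    s=read_state(); T=R.from_rotvec(s['orientation']).as_matrix(); p=np.array(s['tool_pos'])
    y0=np.degrees(np.arctan2(T[1,1],T[0,1])); g=np.append(C0+Rd@np.array(xy_deck),z)
    d=(T.T@(g-p))/0.025; print('t',s['t'],'pos',p.round(4),'deck',deck(p).round(4),'yaw_y',y0.round(2),'tilt',np.degrees(np.arccos(-T[2,2])).round(2),'q',np.round(s['q'],2))
    print('shift now-axes units',d.round(2),'turn z units',None if yaw is None else round((y0-yaw)/6,2))
    if yaw is not None:
        a=np.radians(y0-yaw); Q=T@R.from_rotvec([0,0,a]).as_matrix(); print('shift after turn',((Q.T@(g-p))/0.025).round(2))
E
python3 - <<'E'
from h import *
D=deck(world(load('top0'))); x,y,z=np.moveaxis(D,-1,0)
def st(n,m): 
    P=D[m]; print(n,m.sum(),'min',P.min(0).round(4),'max',P.max(0).round(4),'med',np.median(P,0).round(4))
st('tab',(abs(y)<.035)&(z>.034)&(z<.047)&(x<-.09)&(x>-.2))
st('block',(abs(y)<.045)&(z>.025)&(z<.047)&(x>-.09)&(x<.1))
st('bottle',(x<-.06)&(y<-.08)&(z>.06)&(z<.11)&(y>-.2))
st('tiprack',(z>.075)&(z<.11)&(y<-.1)&(x>-.06)&(y>-.25)&(x<.15))
st('tuberack',(z>.085)&(z<.12)&(y>.04)&(y<.25)&(abs(x)<.15))
m=(z>.05)&(z<.085)&(abs(y+.082)<.037)&(abs(x)<.045); st('wing',m)
P=D[m][:,:2]; w,V=np.linalg.eigh(np.cov(P.T)); print(np.degrees(np.arctan2(V[1,1],V[0,1])), P.mean(0))
print(D[138,369:371], D[110,375])
go((-.1,0),.2,-10.05)
E
```

```text
tab 122 min [-0.1153 -0.024   0.034 ] max [-0.1072  0.0249  0.0424] med [-0.1114  0.0005  0.0382]
block 2142 min [-0.0735 -0.0395  0.0254] max [0.0233 0.0407 0.0388] med [-0.0261  0.0006  0.0311]
bottle 487 min [-0.1285 -0.2     0.06  ] max [-0.06   -0.1288  0.093 ] med [-0.1013 -0.17    0.0837]
tiprack 3395 min [-0.06   -0.2142  0.0751] max [ 0.0604 -0.1275  0.0975] med [-0.0013 -0.1702  0.0899]
tuberack 3317 min [-0.0522  0.08    0.0851] max [0.0755 0.1658 0.1049] med [0.0094 0.1224 0.0896]
wing 321 min [-0.0377 -0.0962  0.05  ] max [ 0.0336 -0.0664  0.0804] med [-0.003  -0.0804  0.0734]
163.57196394713586 [-0.00311805 -0.08048454]
[[ 0.04453539  0.00141568 -0.00168554]
 [ 0.04460857 -0.00047813 -0.00085102]] [ 0.09977439 -0.00082032  0.00720145]
t 0.1 pos [0.259  0.5406 0.1988] deck [-0.4618  0.4798  0.1888] yaw_y 64.4 tilt 0.09 q [ 1.04  0.13  1.49 -0.    1.52 -0.09]
shift now-axes units [-19.09 -14.61  -0.03] turn z units 12.41
shift after turn [-19.19  14.47  -0.03]
```

{"fn": "move_arm", "kwargs": {
  "plan": [
    [0,0,1,0,0,0,24],
    [0,0,1,0,0,0,24],
    [0,0,1,0,0,0,24],
    [0,0,1,0,0,0,24],
    [0,0,1,0,0,0,24],
    [0,0,1,0,0,0,24],
    [0,0,1,0,0,0,24],
    [0,0,1,0,0,0,24],
    [0,0,1,0,0,0,24],
    [0,0,1,0,0,0,24]
  ]
}}

```text
t: 1.1
tool_pos: [0.259, 0.5408, 0.1991]
orientation: [2.139, 2.3, -0.002]
force: [0.4, 0.4, 0.3]
opening: 0.0247
gripper_force: 0.0
```

{"fn": "move_arm", "kwargs": {
  "plan": [
    [0,0,0.8,0,0,0,24],
    [0,0,0.8,0,0,0,24],
    [0,0,0.81,0,0,0,24],
    [0,0,0,-0.96,0.7,0,24],
    [0,0,0,-0.96,0.7,0,24],
    [0,0,0,-0.96,0.7,0,24],
    [0,0,0,-0.96,0.7,0,24],
    [0,0,0,-0.96,0.7,0,24],
    [0,0,0,-0.96,0.7,0,24],
    [0,0,0,-0.96,0.7,0,24]
  ]
}}

```text
t: 2.1
tool_pos: [0.3506, 0.353, 0.1993]
orientation: [2.407, 2.018, -0.001]
force: [0.4, -0.4, 0.6]
opening: 0.024
gripper_force: 0.0
```

{"fn": "move_arm", "kwargs": {
  "plan": [
    [0,0,0,-0.96,0.7,0,24],
    [0,0,0,-0.96,0.7,0,24],
    [0,0,0,-0.96,0.7,0,24],
    [0,0,0,-0.96,0.7,0,24],
    [0,0,0,-0.96,0.7,0,24],
    [0,0,0,-0.96,0.7,0,24],
    [0,0,0,-0.96,0.7,0,24],
    [0,0,0,-0.96,0.7,0,24],
    [0,0,0,-0.96,0.7,0,24],
    [0,0,0,-0.96,0.7,0,24]
  ]
}}

```text
t: 3.1
tool_pos: [0.481, 0.0862, 0.1993]
orientation: [-2.407, -2.018, 0.001]
force: [0.0, -0.1, -0.0]
opening: 0.0241
gripper_force: 0.0
```

{"fn": "move_arm", "kwargs": {
  "plan": [
    [0,0,0,-0.96,0.7,0,24],
    [0,0,0,-0.96,0.7,0,24],
    [0,0,0,-0.96,0.7,0,24],
    [0,0,0,0,0,0,24],
    [0,0,0,0,0,0,24],
    [0,0,0,0,0,0,24],
    [0,0,0,0,0,0,24],
    [0,0,0,0,0,0,24],
    [0,0,0,0,0,0,24],
    [0,0,0,0,0,0,24]
  ]
}}

```text
t: 4.1
tool_pos: [0.52, 0.0077, 0.1999]
orientation: [2.407, 2.019, 0.0]
force: [0.4, -0.3, -0.3]
opening: 0.0239
gripper_force: 0.0
```

```bash
python3 - <<'E'
from h import *
c=shot('wrist','wr1'); go((-.1113,0),.039,-10.05); print(read_state()['opening'])
D=deck(world(c)); x,y,z=np.moveaxis(D,-1,0); m=(abs(y)<.035)&(z>.034)&(z<.047)&(x<-.09)&(x>-.15); P=D[m]
print(m.sum(),P.min(0) if m.any() else '',P.max(0) if m.any() else '')
E
```

```text
t 4.15 pos [0.52   0.0076 0.1998] deck [-0.1118  0.0005  0.1898] yaw_y -10.03 tilt 0.01 q [-0.08 -0.09  1.71  0.    1.52  0.09]
shift now-axes units [-0.02  0.02  6.43] turn z units 0.0
shift after turn [-0.02  0.02  6.43]
0.024078971694379513
309 [-0.11410361 -0.02463164  0.03444678] [-0.10730666  0.02504123  0.04258665]
```

View pics/wr1.png

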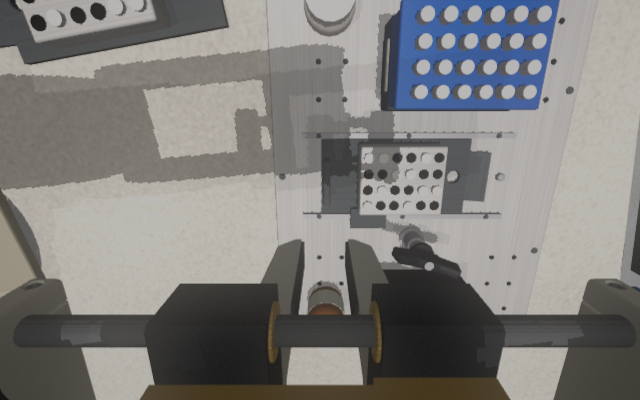

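The wrist view shows the track: carrier block at (405,180), pin (500,176), knob (428,265). The tab's x, -0.111, agrees with the top view. I'll descend to straddle the tab.

{"fn": "move_arm", "kwargs": {
  "plan": [
    [0,0,0,0,0,1,24],
    [0,0,0,0,0,1,24],
    [0,0,0,0,0,1,24],
    [0,0,0,0,0,0.8,24],
    [0,0,0,0,0,0.6,24],
    [0,0,0,0,0,0.6,24],
    [0,0,0,0,0,0.5,24],
    [0,0,0,0,0,0.5,24],
    [0,0,0,0,0,0.4,24],
    [0,0,0,0,0,0,24]
  ]
}}

```text
t: 5.15
tool_pos: [0.5189, 0.0074, 0.0381]
orientation: [-2.406, -2.017, 0.003]
force: [0.1, 0.3, -0.3]
opening: 0.0241
gripper_force: 0.0
```

{"fn": "move_arm", "kwargs": {
  "plan": [
    [0,0,0,0,0,0,12],
    [0,0,0,0,0,0,12],
    [0,0,0,0,0,0,12],
    [0,0,0,0,0.1,0,12],
    [0,0,0,0,0.1,0,12],
    [0,0,0,0,0.1,0,12],
    [0,0,0,0,0.1,0,12],
    [0,0,0,0,0.1,0,12],
    [0,0,0,0,0.1,0,12],
    [0,0,0,0,0.1,0,12]
  ],
  "force": 10
}}

```text
t: 6.15
tool_pos: [0.5374, 0.0043, 0.0397]
orientation: [-2.408, -2.018, 0.0]
force: [-0.7, 0.9, -0.4]
opening: 0.0123
gripper_force: 0.0
```

{"fn": "move_arm", "kwargs": {
  "plan": [
    [0,0,0,0,0.1,0,12],
    [0,0,0,0,0.1,0,12],
    [0,0,0,0,0.1,0,12],
    [0,0,0,0,0.1,0,12],
    [0,0,0,0,0.1,0,12],
    [0,0,0,0,0.1,0,12],
    [0,0,0,0,0.1,0,12],
    [0,0,0,0,0.1,0,12],
    [0,0,0,0,0,0,12],
    [0,0,0,0,0,0,12]
  ]
}}

```text
t: 7.15
tool_pos: [0.5569, 0.0008, 0.0397]
orientation: [-2.408, -2.018, 0.0]
force: [-0.0, -0.3, -0.2]
opening: 0.0117
gripper_force: 0.0
```

```bash
python3 - <<'E'
from h import *
c=shot('top','top1'); go((-.052,0),.04,-10.05); print(read_state()['force'])
D=deck(world(c)); x,y,z=np.moveaxis(D,-1,0)
print([D[v,u].round(4) for v,u in [(128,371),(120,373),(115,374)]])
m=(abs(y)<.04)&(z>.028)&(z<.045)&(x>-.05)&(x<.12); P=D[m]; print(P.min(0),P.max(0))
E
```

```text
t 7.2 pos [0.5568 0.0008 0.0397] deck [-0.0743  0.0003  0.0297] yaw_y -10.06 tilt 0.01 q [-0.09  0.15  1.77  0.    1.22  0.08]
shift now-axes units [-0.01  0.89 -0.01] turn z units -0.0
shift after turn [-0.01  0.89 -0.01]
[0.26256305 0.48062192 0.05228155]
[array([-0.0873,  0.0217,  0.4684]), array([-0.0807,  0.0213,  0.4713]), array([-0.0762,  0.0211,  0.4719])]Traceback (most recent call last):
  File "<stdin>", line 5, in <module>
    return umr_minimum(a, axis, None, out, keepdims, initial, where)
ValueError: zero-size array to reduction operation minimum which has no identity
```

```bash
python3 - <<'E'
from h import *
c=shot('scene','sc1')
cv2.imwrite('pics/crop2.png',cv2.resize(c['frame'][190:340,150:400,::-1],None,fx=3,fy=3,interpolation=cv2.INTER_CUBIC))
D=deck(world(c)); x,y,z=np.moveaxis(D,-1,0)
m=(abs(y)<.04)&(z>.028)&(z<.039)&(x>-.07)&(x<.12); P=D[m]; print(m.sum(),P.min(0),P.max(0))
m=(abs(y)<.03)&(z>.002)&(z<.012)&(x>0)&(x<.14); P=D[m]; print(m.sum(),P.min(0),P.max(0))
E
```

```text
1109 [-0.06952277 -0.0368927   0.02800937] [0.02675076 0.03996328 0.03888863]
748 [ 0.02247294 -0.02988975  0.00201917] [0.13904665 0.02980946 0.01197373]
```

View pics/crop2.png

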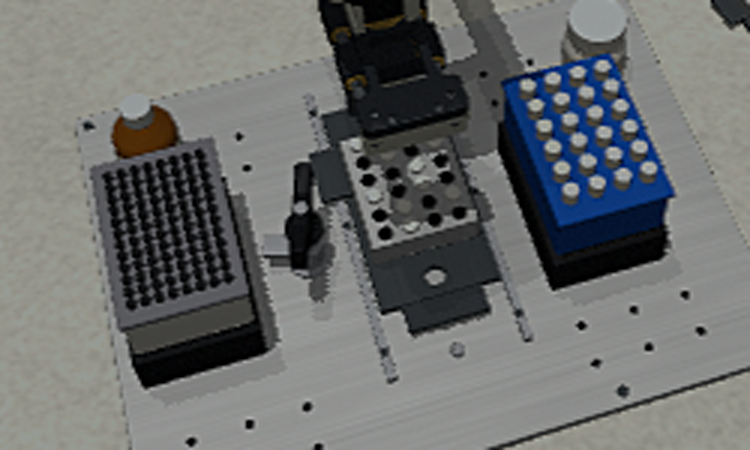

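```bash
python3 - <<'E'
from h import *
for n in ['scene0','sc1']:
    c=load(n); D=deck(world(c)); x,y,z=np.moveaxis(D,-1,0)
    m=(abs(y)<.04)&(z>.03)&(z<.039)&(x>-.03)&(x<.12); P=D[m]; print(n,m.sum(),np.percentile(P,[2,98],0).round(4).tolist())
    g=c['frame'].astype(int); dark=(g.sum(-1)<230)&(abs(y)<.02)&(z>0)&(z<.02)&(x>.02); print('lip', dark.sum(),np.percentile(x[dark],[2,50,98]))
    ear=(y<-.049)&(y>-.07)&(z>.006)&(z<.018)&(x<0)&(x>-.12)&(g.sum(-1)<260); print('ear',ear.sum(),np.percentile(x[ear],[5,50,95]))
c=load('sc1'); D=deck(world(c)); x,y,z=np.moveaxis(D,-1,0)
m=(abs(y)<.045)&(x<-.03)&(x>-.2)
for lo in range(0,150,10):
    k=m&(z*1000>lo)&(z*1000<=lo+10)
    if k.sum()>3: print(lo,k.sum(),np.percentile(x[k],[2,50,98]).round(3),np.percentile(y[k],[2,98]).round(3))
E
```

```text
scene0 730 [[-0.0289, -0.0345, 0.0302], [0.0251, 0.0383, 0.0374]]
lip 513 [0.02448687 0.05476245 0.08530132]
ear 96 [-0.07627079 -0.05421769 -0.03448234]
sc1 716 [[-0.0286, -0.035, 0.0301], [0.0252, 0.0383, 0.0373]]
lip 500 [0.02402765 0.0548865  0.08509766]
ear 95 [-0.07694298 -0.05376979 -0.03455157]
0 227 [-0.168 -0.11  -0.034] [-0.044 -0.017]
10 78 [-0.107 -0.059 -0.034] [-0.045 -0.017]
20 42 [-0.107 -0.047 -0.031] [-0.037  0.04 ]
30 294 [-0.103 -0.042 -0.031] [-0.035  0.041]
130 44 [-0.153 -0.039 -0.037] [-0.033  0.037]
140 124 [-0.15  -0.04  -0.034] [-0.033  0.037]
```

```bash
python3 - <<'E'
from h import *
c=shot('wrist','wr2'); D=deck(world(c)); s=read_state(); print(s['tool_pos'],s['force'],s['opening'])
T=R.from_rotvec(s['orientation']).as_matrix()
for n in ['wr1','wr2']:
    c=load(n);W=world(c)
    if n=='wr1': p=np.array([.52,.0076,.1998])
    else: p=np.array(s['tool_pos'])
    L=(W-p)@T
    for u,v in [(285,245),(292,300),(360,245),(352,300),(300,240),(345,240)]: print(n,u,v,L[v,u].round(4),deck(W)[v,u].round(4))
E
```

```text
[0.55679516 0.00083882 0.03968261] [-0.49201157  0.25305603  0.26974882] 0.011797072324468782
wr1 285 245 [ 0.0088 -0.0224 -0.0288] [-0.1342  0.0093  0.2186]
wr1 292 300 [ 0.0068 -0.0139 -0.0766] [-0.1257  0.0073  0.2664]
wr1 360 245 [ 0.0088  0.019  -0.0289] [-0.0928  0.0093  0.2187]
wr1 352 300 [ 0.0017  0.0113 -0.0692] [-0.1005  0.0021  0.259 ]
wr1 300 240 [ 0.0081 -0.0148 -0.0207] [-0.1266  0.0086  0.2105]
wr1 345 240 [-0.0874  0.0264  0.1896] [-0.0855 -0.0869  0.0002]
wr2 285 245 [-0.0153 -0.0294  0.0219] [-0.1038 -0.015   0.0078]
wr2 292 300 [ 0.0345 -0.0089 -0.1163] [-0.0833  0.0347  0.146 ]
wr2 360 245 [-0.0039  0.0224 -0.0022] [-0.052  -0.0036  0.0319]
wr2 352 300 [ 0.0317  0.007  -0.1123] [-0.0673  0.0319  0.142 ]
wr2 300 240 [-0.0117 -0.0184  0.0226] [-0.0928 -0.0114  0.007 ]
wr2 345 240 [ 0.0081  0.0113 -0.0209] [-0.0631  0.0084  0.0506]
```

View pics/wr2.png

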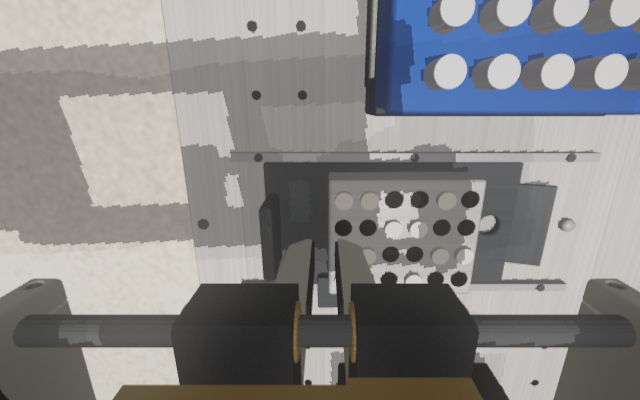

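```bash
python3 - <<'E'
from h import *
import plant
s=read_state(); T=R.from_rotvec(s['orientation']).as_matrix()
for n,p in [('wr1',np.array([.52,.0076,.1998])),('wr2',np.array(s['tool_pos']))]:
    c=load(n);L=(world(c)-p)@T
    m=(abs(L[...,0])<.012)&(abs(L[...,1])<.03)&(L[...,2]>-.09)&(L[...,2]<(.02 if n=='wr1' else -.012))
    v,u=np.nonzero(m); P=L[m]; print(n,m.sum(),'maxz',np.sort(P[:,2])[-8:].round(4), u[P[:,2].argmax()],v[P[:,2].argmax()])
    for y in (-.012,0,.012):
      for zz in (-.02,.011):
        q=R.from_rotvec(np.ravel(c['rvec'])).apply(T@[0.0075,y,zz]+p)+np.ravel(c['tvec']); print(y,zz,(c['fx']*q[0]/q[2]+c['cx']).round(0),(c['fy']*q[1]/q[2]+c['cy']).round(0))
print(tips_ahead, plant.tips_ahead)
E
```

```text
wr1 4202 maxz [-0.0197 -0.0196 -0.0196 -0.0196 -0.0196 -0.0195 -0.0193 -0.0184] 347 241
-0.012 -0.02 305.0 240.0
-0.012 0.011 308.0 221.0
0 -0.02 326.0 240.0
0 0.011 325.0 221.0
0.012 -0.02 346.0 240.0
0.012 0.011 343.0 221.0
wr2 3497 maxz [-0.0202 -0.0201 -0.02   -0.02   -0.0197 -0.0197 -0.0196 -0.0195] 313 241
-0.012 -0.02 305.0 240.0
-0.012 0.011 308.0 221.0
0 -0.02 325.0 240.0
0 0.011 325.0 221.0
0.012 -0.02 346.0 240.0
0.012 0.011 343.0 221.0
0.011 0.011
```

Mismatch found. In both wrist views the fingertips end at tool z ≈ -0.020 m (v≈240), not at the stated +0.011 (v=221). The body height in the scene view agrees. So the fingers are really 31 mm shorter than stated and passed over the tab, now at (268,235), without touching anything. I'll go by the measured tips from here: back over the tab, open to 24, then go lower.

{"fn": "move_arm", "kwargs": {
  "plan": [
    [0,0,0,0,-0.3,-0.2,24],
    [0,0,0,0,-0.3,0,24],
    [0,0,0,0,-0.3,0,24],
    [0,0,0,0,-0.3,0,24],
    [0,0,0,0,-0.25,0,24],
    [0,0,0,0,0,0,24],
    [0,0,0,0,0,0,24],
    [0,0,0,0,0,0.2,24],
    [0,0,0,0,0,0.2,24],
    [0,0,0,0,0,0.2,24]
  ]
}}

```text
t: 8.3
tool_pos: [0.5212, 0.0071, 0.029]
orientation: [-2.407, -2.018, 0.001]
force: [0.2, 0.6, -0.5]
opening: 0.024
gripper_force: 0.0
```

```bash
python3 - <<'E'
from h import *
c=shot('wrist','wr3'); go((-.110,0),.006,-10.05); print(read_state()['force'])
cv2.imwrite('pics/wr3c.png',cv2.resize(c['frame'][150:320,180:480,::-1],None,fx=2.6,fy=2.6))
D=deck(world(c)); x,y,z=np.moveaxis(D,-1,0); m=(y>.012)&(y<.03)&(z>.034)&(z<.044)&(x<-.085)&(x>-.15); P=D[m]
print(m.sum(),np.percentile(P,[2,98],0))
E
```

```text
t 8.35 pos [0.5204 0.0072 0.028 ] deck [-1.113e-01  1.000e-04  1.800e-02] yaw_y -10.06 tilt 0.11 q [-0.08  0.07  1.88 -0.    1.19  0.09]
shift now-axes units [-0.    0.05  0.88] turn z units -0.0
shift after turn [-0.01  0.05  0.88]
[-0.98898041  0.45562954 -0.34128491]
337 [[-0.114244    0.01238145  0.03525369]
 [-0.10681803  0.02482827  0.04161854]]
```

View pics/wr3c.png

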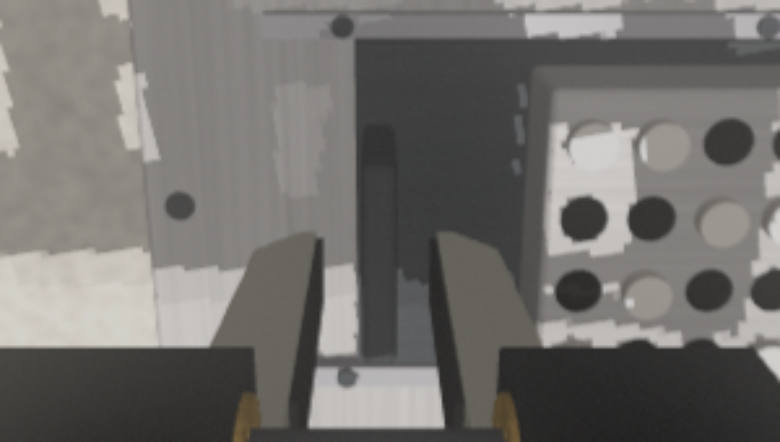

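The crop shows the tab (378,240) between the fingertips (318,236) and (437,236). Descend, narrow and push.

{"fn": "move_arm", "kwargs": {
  "plan": [
    [0,0,0,0,0.05,0.2,24],
    [0,0,0,0,0,0.2,24],
    [0,0,0,0,0,0.2,24],
    [0,0,0,0,0,0.2,24],
    [0,0,0,0,0,0,12],
    [0,0,0,0,0,0,12],
    [0,0,0,0,0,0,12],
    [0,0,0,0,0.1,0,12],
    [0,0,0,0,0.1,0,12],
    [0,0,0,0,0.1,0,12]
  ]
}}

```text
t: 9.35
tool_pos: [0.5289, 0.0059, 0.0098]
orientation: [-2.406, -2.017, 0.002]
force: [-7.3, 1.5, 6.1]
opening: 0.0123
gripper_force: 3.6
```

{"fn": "move_arm", "kwargs": {
  "plan": [
    [0,0,0,0,0.1,0,12],
    [0,0,0,0,0.1,0,12],
    [0,0,0,0,0.1,0,12],
    [0,0,0,0,0.1,0,12],
    [0,0,0,0,0.1,0,12],
    [0,0,0,0,0.1,0,12],
    [0,0,0,0,0.1,0,12],
    [0,0,0,0,0.1,0,12],
    [0,0,0,0,0.1,0,12],
    [0,0,0,0,0.1,0,12]
  ]
}}

```text
t: 10.35
tool_pos: [0.5526, 0.0017, 0.0098]
orientation: [-2.405, -2.016, 0.005]
force: [-11.9, 2.4, 10.7]
opening: 0.0122
gripper_force: 6.0
```

```bash
cat >> h.py <<'E'
def carr(name):
    c=shot('scene',name); D=deck(world(c)); x,y,z=np.moveaxis(D,-1,0); g=c['frame'].astype(int)
    m=(abs(y)<.04)&(z>.03)&(z<.042)&(x>0)&(x<.12); print('block far(start .0251)',np.percentile(x[m],98).round(4))
    dark=(g.sum(-1)<230)&(abs(y)<.02)&(z>-.003)&(z<.025)&(x>.05); print('lip (start .085)',np.percentile(x[dark],98).round(4))
    ear=(y<-.049)&(y>-.07)&(z>.003)&(z<.022)&(x<.06)&(x>-.12)&(g.sum(-1)<260); print('ear x (start -.054), z',np.median(x[ear]).round(4),np.median(z[ear]).round(4))
    for x0 in (-.02,.0,.02,.04): 
        k=(abs(y)<.036)&(abs(x-x0)<.01)&(z>.02)&(z<.06); print(x0,np.percentile(z[k],[50,90]).round(4),end=' ')
    print()
E
python3 - <<'E'
from h import *
go((-.050,0),.008,-10.05); print(read_state()['force']); carr('sc2')
E
```

```text
t 10.35 pos [0.5526 0.0017 0.0098] deck [-0.0787  0.0004 -0.0002] yaw_y -10.05 tilt 0.26 q [-0.09  0.18  1.79  0.    1.17  0.09]
shift now-axes units [-0.02  1.15  0.07] turn z units 0.0
shift after turn [-0.02  1.15  0.07]
[-11.94006041   2.42829687  10.70546655]
block far(start .0251) 0.0544
lip (start .085) 0.1146
ear x (start -.054), z -0.0238 0.0131
-0.02 [0.033  0.0364] 0.0 [0.0329 0.0353] 0.02 [0.0333 0.0366] 0.04 [0.0333 0.0363]
```

{"fn": "move_arm", "kwargs": {
  "plan": [
    [0,0,0,0,0.1,0,12],
    [0,0,0,0,0.1,0,12],
    [0,0,0,0,0.1,0,12],
    [0,0,0,0,0.1,0,12],
    [0,0,0,0,0.1,0,12],
    [0,0,0,0,0.1,0,12],
    [0,0,0,0,0.1,0,12],
    [0,0,0,0,0.1,0,12],
    [0,0,0,0,0.1,0,12],
    [0,0,0,0,0.05,0,12]
  ]
}}

```text
t: 11.4
tool_pos: [0.5785, -0.003, 0.0098]
orientation: [2.407, 2.018, 0.001]
force: [-0.4, -0.2, 0.7]
opening: 0.0119
gripper_force: 0.0
```

```bash
python3 - <<'E'
from h import *
go((-.050,0),.008,-10.05); print(read_state()['force']); carr('sc3')
E
```

```text
t 11.4 pos [ 0.5785 -0.003   0.0098] deck [-0.0524  0.0002 -0.0002] yaw_y -10.06 tilt 0.05 q [-0.09  0.24  1.72 -0.    1.17  0.08]
shift now-axes units [-0.01  0.09  0.07] turn z units -0.0
shift after turn [-0.01  0.09  0.07]
[-0.41486291 -0.22272612  0.74123405]
block far(start .0251) 0.0805
lip (start .085) 0.1417
ear x (start -.054), z 0.0014 0.0121
-0.02 [0.0311 0.0328] 0.0 [0.0321 0.035 ] 0.02 [0.0323 0.0355] 0.04 [0.0325 0.0355]
```

Force fell to zero after 56 mm, so the carrier seems to have dropped. I'll withdraw and check.

{"fn": "move_arm", "kwargs": {
  "plan": [
    [0,0,0,0,0,0,20],
    [0,0,0,0,0,0,20],
    [0,0,0,0,0,-0.3,20],
    [0,0,0,0,0,-0.6,20],
    [0,0,0,0,0,-1,20],
    [0,0,0,0,0,-1,20],
    [0,0,0,0,0,-1,24],
    [0,0,0,0,-1,-1,24],
    [0,0,0,0,-1,0,24],
    [0,0,0,0,-1,0,24]
  ]
}}

```text
t: 12.45
tool_pos: [0.5046, 0.0102, 0.1352]
orientation: [2.405, 2.016, 0.005]
force: [-0.1, 0.1, 0.3]
opening: 0.0242
gripper_force: 0.0
```

{"fn": "move_arm", "kwargs": {
  "plan": [
    [0,0,0,0,-1,0,24],
    [0,0,0,0,-1,0,24],
    [0,0,0,0,-1,0,24],
    [0,0,0,0,-0.5,0,24],
    [0,0,1,0,0,0,24],
    [0,0,1,0,0,0,24],
    [0,0,0,0,0,0,24],
    [0,0,0,0,0,0,24],
    [0,0,0,0,0,0,24],
    [0,0,0,0,0,0,24]
  ]
}}

```text
t: 13.45
tool_pos: [0.4179, 0.0255, 0.1324]
orientation: [2.604, 1.757, 0.0]
force: [-0.7, 0.2, 0.6]
opening: 0.0243
gripper_force: 0.0
```

```bash
python3 - <<'E'
from h import *
carr('sc4')
c=shot('top','top2'); D=deck(world(c)); x,y,z=np.moveaxis(D,-1,0)
D0=deck(world(load('top0')))
for u,v in [(375,110),(376,108),(374,112)]: print(c['frame'][v,u],D[v,u].round(4))
print('block z',[ (x0,np.percentile(z[(abs(y)<.036)&(abs(x-x0)<.01)],[50,90]).round(4)) for x0 in (0,.02,.04,.06)])
print('block z before',[ (x0,np.percentile(D0[...,2][(abs(D0[...,1])<.036)&(abs(D0[...,0]-x0)<.01)],[50,90]).round(4)) for x0 in (-.06,-.04,-.02,0)])
m=(z>.06)&(z<.085)&(abs(y+.082)<.037)&(abs(x)<.045); P=D[m][:,:2]
w,V=np.linalg.eigh(np.cov(P.T)); print('wing',np.degrees(np.arctan2(V[1,1],V[0,1])),P.mean(0),P.min(0),P.max(0))
go((0,-.082),.043,73.6)
f=np.hstack([cv2.resize(c['frame'][90:220,310:440],(520,520),interpolation=cv2.INTER_CUBIC)])
cv2.imwrite('pics/top2c.png',f[:,:,::-1])
E
```

```text
block far(start .0251) 0.0805
lip (start .085) 0.1412
ear x (start -.054), z 0.0011 0.0123
-0.02 [0.0319 0.0339] 0.0 [0.0328 0.0359] 0.02 [0.0326 0.0352] 0.04 [0.0324 0.0352] 
[147 147 150] [ 0.101  -0.001   0.0038]
[111 109 112] [ 0.1055 -0.0023  0.0034]
[107 107 108] [0.0979 0.0002 0.0003]
block z [(0, array([0.0315, 0.0347])), (0.02, array([0.0313, 0.0335])), (0.04, array([0.0314, 0.0344])), (0.06, array([0.0313, 0.0341]))]
block z before [(-0.06, array([0.0312, 0.0343])), (-0.04, array([0.0315, 0.0343])), (-0.02, array([0.0313, 0.0344])), (0, array([0.0311, 0.0343]))]
wing 163.45465156467654 [-0.00271523 -0.08075891] [-0.03736808 -0.09630791] [ 0.03395113 -0.06666165]
t 13.55 pos [0.4178 0.0255 0.1322] deck [-0.2155  0.0003  0.1222] yaw_y -22.01 tilt 0.01 q [-0.06 -0.34  2.05  0.    1.43  0.32]
shift now-axes units [-1.43  9.12  3.57] turn z units -15.94
shift after turn [-8.93 -2.32  3.57]
```

View pics/top2c.png

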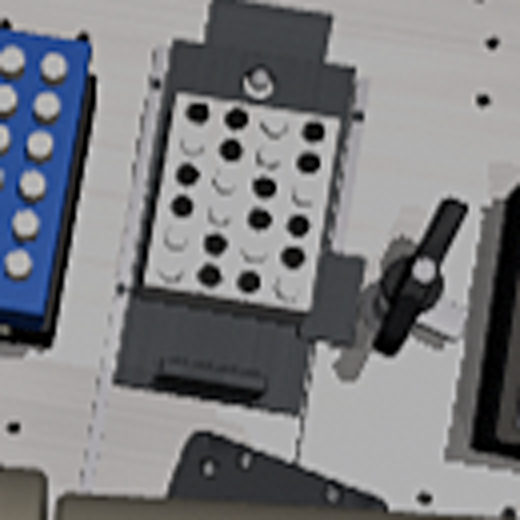

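The pin (258,80) shows in the carrier's hole, with block heights unchanged and level, so it is home. The wings run from (393,345) to (455,208), 16.5° clockwise of deck x. Next, the knob: turn the tool to straddle the wings.

{"fn": "move_arm", "kwargs": {
  "plan": [
    [0,0,-0.95,0,0,0,26],
    [0,0,-0.95,0,0,0,26],
    [0,0,-0.95,0,0,0,26],
    [0,0,-0.95,0,0,0,26],
    [0,0,-0.95,0,0,0,26],
    [0,0,-0.95,0,0,0,26],
    [0,0,-0.95,0,0,0,26],
    [0,0,-0.95,0,0,0,26],
    [0,0,-0.95,0,0,0,26],
    [0,0,-0.95,0,0,0,26]
  ]
}}

```text
t: 14.55
tool_pos: [0.4178, 0.0255, 0.1321]
orientation: [-1.445, -2.789, 0.0]
force: [0.2, -0.4, -0.3]
opening: 0.0263
gripper_force: 0.0
```

{"fn": "move_arm", "kwargs": {
  "plan": [
    [0,0,-0.95,0,0,0,26],
    [0,0,-0.95,0,0,0,26],
    [0,0,-0.95,0,0,0,26],
    [0,0,-0.95,0,0,0,26],
    [0,0,-0.95,0,0,0,26],
    [0,0,0,-0.8,-0.07,0,26],
    [0,0,0,-0.8,-0.06,0,26],
    [0,0,0,-0.8,-0.06,0,26],
    [0,0,0,-0.8,-0.06,0,26],
    [0,0,0,-0.8,-0.06,0,26]
  ]
}}

```text
t: 15.55
tool_pos: [0.5044, -0.0266, 0.132]
orientation: [-0.721, -3.057, -0.0]
force: [0.4, 0.4, 0.5]
opening: 0.0261
gripper_force: 0.0
```

{"fn": "move_arm", "kwargs": {
  "plan": [
    [0,0,0,-0.8,-0.06,0,26],
    [0,0,0,-0.8,-0.06,0,26],
    [0,0,0,-0.8,-0.06,0,26],
    [0,0,0,-0.8,-0.06,0,26],
    [0,0,0,-0.8,-0.06,0,26],
    [0,0,0,-0.8,-0.06,0,26],
    [0,0,0,-0.36,-0.04,0,26],
    [0,0,0,0,0,0,26],
    [0,0,0,0,0,0,26],
    [0,0,0,0,0,0,26]
  ]
}}

```text
t: 16.55
tool_pos: [0.6141, -0.0922, 0.1321]
orientation: [-0.721, -3.057, -0.0]
force: [0.2, 0.1, -0.5]
opening: 0.0261
gripper_force: 0.0
```

```bash
python3 - <<'E'
from h import *
go((-.001,-.082),.043,63.4)
c=shot('wrist','wr4'); cv2.imwrite('pics/wr4c.png',cv2.resize(c['frame'][100:340,140:500,::-1],None,fx=2.1,fy=2.1))
W=world(c); D=deck(W); x,y,z=np.moveaxis(D,-1,0)
m=(z>.06)&(z<.085)&(abs(y+.082)<.037)&(abs(x)<.045); P=D[m][:,:2]; print(m.sum())
w,V=np.linalg.eigh(np.cov(P.T)); print('wing',np.degrees(np.arctan2(V[1,1],V[0,1])),P.mean(0),P.min(0),P.max(0))
E
```

```text
t 16.55 pos [ 0.6141 -0.0922  0.1321] deck [-0.0017 -0.0814  0.1221] yaw_y 63.47 tilt 0.03 q [-0.23  0.23  1.51  0.    1.41 -1.34]
shift now-axes units [-0.04 -0.02  3.57] turn z units 0.01
shift after turn [-0.04 -0.02  3.57]
1368
wing 163.64775502765784 [-0.00391359 -0.08146167] [-0.03795589 -0.09744464] [ 0.03378293 -0.06700883]
```

View pics/wr4c.png

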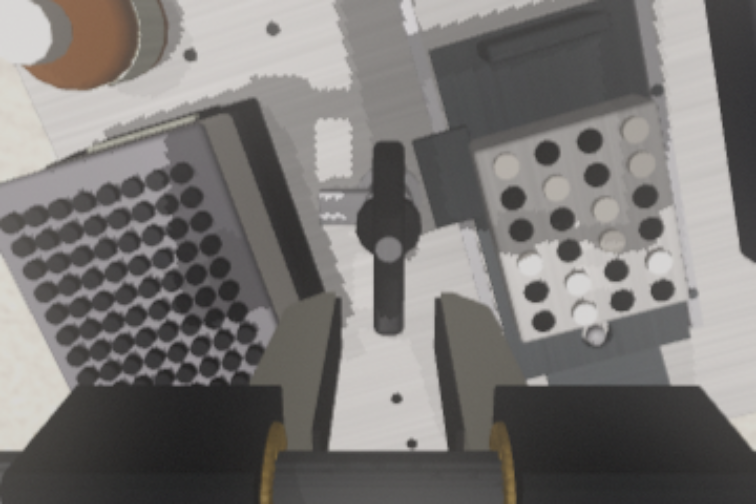

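The wings (388,150–330) lie centred between the fingertips (337 and 440). Descend and grip.

{"fn": "move_arm", "kwargs": {
  "plan": [
    [0,0,0,0,0,0.5,26],
    [0,0,0,0,0,0.5,26],
    [0,0,0,0,0,0.5,26],
    [0,0,0,0,0,0.4,26],
    [0,0,0,0,0,0.4,26],
    [0,0,0,0,0,0.4,26],
    [0,0,0,0,0,0.4,26],
    [0,0,0,0,0,0.3,26],
    [0,0,0,0,0,0.15,26],
    [0,0,0,0,0,0,26]
  ],
  "force": 35
}}

```text
t: 17.6
tool_pos: [0.6144, -0.0927, 0.0428]
orientation: [-0.721, -3.057, 0.0]
force: [-0.1, 0.6, 0.2]
opening: 0.0261
gripper_force: 0.0
```

{"fn": "move_arm", "kwargs": {
  "plan": [
    [0,0,0,0,0,0,5],
    [0,0,0,0,0,0,5],
    [0,0,0,0,0,0,5],
    [0,0,0,0,0,0,5],
    [0,0,0,0,0,0,5],
    [0,0,0,0,0,0,5],
    [0,0,0.3,0,0,0,5],
    [0,0,0.6,0,0,0,5],
    [0,0,0.6,0,0,0,5],
    [0,0,0.6,0,0,0,5]
  ],
  "force": 35
}}

```text
t: 18.6
tool_pos: [0.6156, -0.0924, 0.0442]
orientation: [1.056, 2.957, 0.002]
force: [2.9, 4.3, 3.3]
opening: 0.0117
gripper_force: 35.0
```

```bash
python3 - <<'E'
from h import *
go((0,-.082),.043,63.4-163.5); s=read_state(); print(s['force'],s['wrist_torque'],s['opening'],s['gripper_force'])
E
```

```text
t 18.6 pos [ 0.6156 -0.0924  0.0442] deck [-0.0002 -0.0812  0.0342] yaw_y 50.71 tilt 0.1 q [-0.23  0.31  1.58  0.    1.26 -1.12]
shift now-axes units [-0.02 -0.02  0.05] turn z units 25.14
shift after turn [0.01 0.03 0.05]
[2.91884888 4.29787103 3.27686462] [ 0.64061779 -0.45987772  0.11205569] 0.011663897192279248 35.010464787483215
```

Gripped and turning. About 25 units remain.

{"fn": "move_arm", "kwargs": {
  "plan": [
    [0,0,0.9,0,0,0,5],
    [0,0,0.9,0,0,0,5],
    [0,0,0.9,0,0,0,5],
    [0,0,0.9,0,0,0,5],
    [0,0,0.9,0,0,0,5],
    [0,0,0.9,0,0,0,5],
    [0,0,0.9,0,0,0,5],
    [0,0,0.9,0,0,0,5],
    [0,0,0.9,0,0,0,5],
    [0,0,0.9,0,0,0,5]
  ]
}}

```text
t: 19.6
tool_pos: [0.6168, -0.0918, 0.0442]
orientation: [2.284, 2.154, 0.006]
force: [10.0, 4.9, -1.5]
opening: 0.0119
gripper_force: 35.0
```

{"fn": "move_arm", "kwargs": {
  "plan": [
    [0,0,0.9,0,0,0,5],
    [0,0,0.9,0,0,0,5],
    [0,0,0.9,0,0,0,5],
    [0,0,0.9,0,0,0,5],
    [0,0,0.9,0,0,0,5],
    [0,0,0.9,0,0,0,5],
    [0,0,0.9,0,0,0,5],
    [0,0,0.9,0,0,0,5],
    [0,0,0.9,0,0,0,5],
    [0,0,0.9,0,0,0,5]
  ]
}}

```text
t: 20.6
tool_pos: [0.618, -0.0925, 0.0443]
orientation: [3.013, 0.882, 0.01]
force: [16.2, 1.6, -7.0]
opening: 0.0118
gripper_force: 35.0
```

{"fn": "move_arm", "kwargs": {
  "plan": [
    [0,0,0.9,0,0,0,5],
    [0,0,0.9,0,0,0,5],
    [0,0,0.9,0,0,0,5],
    [0,0,0.9,0,0,0,5],
    [0,0,0.9,0,0,0,5],
    [0,0,0.9,0,0,0,5],
    [0,0,0.9,0,0,0,5],
    [0,0,0.4,0,0,0,5],
    [0,0,0,0,0,0,5],
    [0,0,0,0,0,0,5]
  ]
}}

```text
t: 21.6
tool_pos: [0.6182, -0.0935, 0.0443]
orientation: [3.134, -0.202, 0.011]
force: [17.6, -0.8, -7.8]
opening: 0.012
gripper_force: 35.0
```

```bash
python3 - <<'E'
from h import *
go((0,-.082),.043,63.4-163.5); s=read_state(); print(s['force'],s['wrist_torque'],s['opening'],s['gripper_force'])
E
```

```text
t 21.6 pos [ 0.6182 -0.0935  0.0443] deck [ 0.0025 -0.082   0.0343] yaw_y -97.38 tilt 0.42 q [-0.23  0.31  1.57  0.    1.25  1.47]
shift now-axes units [-0.1  -0.    0.05] turn z units 0.45
shift after turn [-0.1   0.    0.05]
[17.56817073 -0.79061534 -7.79611245] [-0.07177299 -2.43358491 -0.07766801] 0.011976954344761068 35.00240921974182
```

{"fn": "move_arm", "kwargs": {
  "plan": [
    [0,0,0.2,0.05,0,0,5],
    [0,0,0.2,0.05,0,0,5],
    [0,0,0.2,0.05,0,0,5],
    [0,0,0.2,0,0,0,5],
    [0,0,0.2,0,0,0,5],
    [0,0,0.2,0,0,0,5],
    [0,0,0,0,0,0,5],
    [0,0,0,0,0,0,5],
    [0,0,0,0,0,0,5],
    [0,0,0,0,0,0,5]
  ]
}}

```text
t: 22.6
tool_pos: [0.6183, -0.0936, 0.0442]
orientation: [3.116, -0.397, -0.0]
force: [-1.6, -0.1, 7.2]
opening: 0.0127
gripper_force: 37.3
```

```bash
python3 - <<'E'
from h import *
go((0,-.082),.043,63.4-163.5); s=read_state(); print(s['force'],s['wrist_torque'],s['opening'],s['gripper_force'])
E
```

```text
t 22.6 pos [ 0.6183 -0.0936  0.0442] deck [ 0.0027 -0.082   0.0342] yaw_y -104.52 tilt 0.04 q [-0.23  0.32  1.56 -0.    1.26  1.59]
shift now-axes units [-0.11  0.01  0.05] turn z units -0.74
shift after turn [-0.11 -0.    0.05]
[-1.61275573 -0.05569954  7.2161481 ] [0.12939623 0.4395271  0.81475755] 0.012749457414046329 37.34971314976974
```

The stop is reached: torque rose to 0.8 N m and the tool is 4.5° past. Release, rise and look.

{"fn": "move_arm", "kwargs": {
  "plan": [
    [0,0,-0.2,0,0,0,24],
    [0,0,0,0,0,0,24],
    [0,0,0,0,0,0,24],
    [0,0,0,0,0,0,24],
    [0,0,0,0,0,-0.4,24],
    [0,0,0,0,0,-0.6,24],
    [0,0,0,0,0,-0.8,24],
    [0,0,0,0,0,-0.8,24],
    [0,0,0,0,0,-0.8,24],
    [0,0,0,0,0,-0.8,24]
  ]
}}

```text
t: 23.6
tool_pos: [0.6189, -0.0935, 0.1513]
orientation: [3.12, -0.365, 0.003]
force: [0.5, 0.9, 0.5]
opening: 0.0239
gripper_force: 0.0
```

{"fn": "move_arm", "kwargs": {
  "plan": [
    [0,0,0,-0.6,0,-0.5,24],
    [0,0,0,-0.8,0,0,24],
    [0,0,0,-0.8,0,0,24],
    [0,0,0,-0.8,0,0,24],
    [0,0,0,-0.8,0,0,24],
    [0,0,0,-0.8,0,0,24],
    [0,0,0,-0.8,0,0,24],
    [0,0,0,-0.8,0,0,24],
    [0,0,0,-0.8,0,0,24],
    [0,0,0,0,0,0,24]
  ]
}}

```text
t: 24.6
tool_pos: [0.4474, -0.0526, 0.1626]
orientation: [3.12, -0.365, 0.003]
force: [0.4, 0.5, -0.1]
opening: 0.0244
gripper_force: 0.0
```

```bash
python3 - <<'E'
from h import *
c=shot('top','top3'); D=deck(world(c)); x,y,z=np.moveaxis(D,-1,0)
m=(z>.06)&(z<.085)&(abs(y+.082)<.037)&(abs(x)<.045); P=D[m][:,:2]
w,V=np.linalg.eigh(np.cov(P.T)); print(m.sum(),'wing',np.degrees(np.arctan2(V[1,1],V[0,1])),P.mean(0),P.min(0),P.max(0))
carr('sc5')
def st(n,m): print(n,np.percentile(D[m],[1,99],0).round(4).tolist())
st('tiprack',(z>.075)&(z<.11)&(y<-.1)&(x>-.06)&(y>-.25)&(x<.15))
D0=deck(world(load('top0')));
x,y,z=np.moveaxis(D0,-1,0);D1=D;D=D0
st('tiprack0',(z>.075)&(z<.11)&(y<-.1)&(x>-.06)&(y>-.25)&(x<.15))
s=read_state(); print(s['t'],s['force'],s['tool_pos'])
cv2.imwrite('pics/top3c.png',cv2.resize(c['frame'][50:280,230:510,::-1],None,fx=2.6,fy=2.6,interpolation=cv2.INTER_CUBIC))
E
```

```text
141 wing 172.996207515193 [ 0.01609013 -0.07966212] [-0.01664492 -0.08774283] [ 0.03430404 -0.07577371]
block far(start .0251) 0.0806
lip (start .085) 0.1418
ear x (start -.054), z 0.0093 0.0126
-0.02 [0.0312 0.0338] 0.0 [0.0327 0.036 ] 0.02 [0.0323 0.0355] 0.04 [0.0322 0.0359] 
tiprack [[0.0072, -0.2126, 0.0857], [0.0594, -0.1289, 0.0953]]
tiprack0 [[-0.0587, -0.2127, 0.0858], [0.0587, -0.1287, 0.0954]]
24.7 [ 0.06738621  0.05936113 -0.28767979] [ 0.44905125 -0.05312293  0.16251298]
```

View pics/top3c.png

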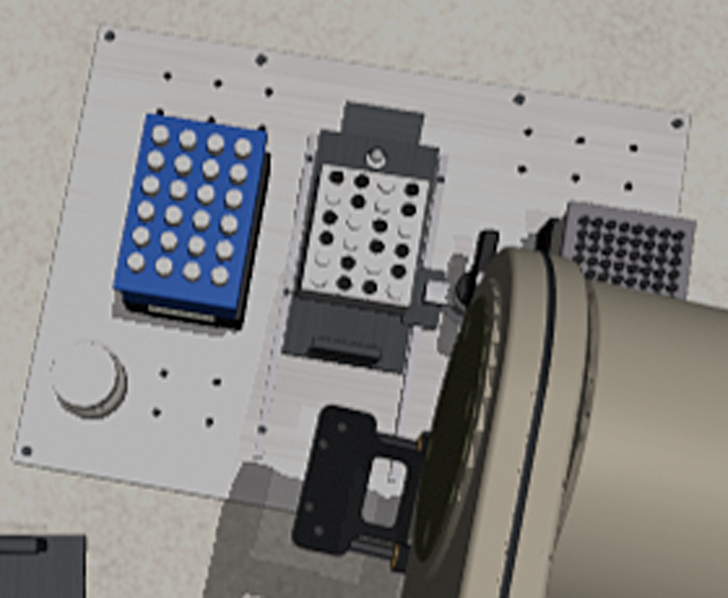

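The toe now lies over the ear (437,290), but the arm hides part of the knob. I'll step aside and measure the angle.

{"fn": "move_arm", "kwargs": {
  "plan": [
    [0,0,0,0,-0.8,-0.5,24],
    [0,0,0,0,-0.8,-0.5,24],
    [0,0,0,0,-0.8,0,24],
    [0,0,0,0,-0.8,0,24],
    [0,0,0,0,-0.8,0,24],
    [0,0,0,0,-0.8,0,24],
    [0,0,0,0,-0.8,0,24],
    [0,0,0,0,-0.8,0,24],
    [0,0,0,0,-0.8,0,24],
    [0,0,0,0,-0.8,0,24]
  ]
}}

```text
t: 25.7
tool_pos: [0.4956, 0.1426, 0.1865]
orientation: [-3.12, 0.366, -0.001]
force: [-0.1, 0.4, -0.2]
opening: 0.0241
gripper_force: 0.0
```

```bash
python3 - <<'E'
from h import *
for n in ['top0','top4']:
    c=load(n) if n=='top0' else shot('top',n); D=deck(world(c)); x,y,z=np.moveaxis(D,-1,0); g=c['frame'].astype(int).sum(-1)
    m=(z>.06)&(z<.085)&(abs(y+.082)<.037)&(abs(x)<.045)
    P=D[m][:,:2]; w,V=np.linalg.eigh(np.cov(P.T)); print(n,m.sum(),'wing',np.degrees(np.arctan2(V[1,1],V[0,1])),P.min(0),P.max(0))
    m=(z>.014)&(z<.03)&(y>-.066)&(y<-.046)&(abs(x)<.025)&(g>330); 
    if m.any(): print('toe',m.sum(),np.percentile(D[m],[3,50,97],0).round(4).tolist())
    def st(k,m): print(k,m.sum(),np.percentile(D[m],[1,99],0).round(4).tolist())
    st('tiprack',(z>.075)&(z<.11)&(y<-.12)&(x>-.06)&(y>-.25)&(x<.15))
    st('bottle',(x<-.07)&(y<-.1)&(z>.05)&(z<.11)&(y>-.22))
    st('tube',(z>.085)&(z<.12)&(y>.04)&(y<.25)&(abs(x)<.15))
    st('jar',(x<-.08)&(y>.06)&(z>.045)&(z<.065)&(y<.22)&(x>-.18))
s=read_state(); print(s['t'],s['force'])
E
```

```text
top0 300 wing 163.52023786045262 [-0.03722386 -0.09621358] [ 0.0336075  -0.06639373]
tiprack 3395 [[-0.0587, -0.2127, 0.0858], [0.0587, -0.1287, 0.0954]]
bottle 521 [[-0.1332, -0.1966, 0.0505], [-0.0901, -0.1543, 0.086]]
tube 3317 [[-0.0509, 0.0807, 0.0858], [0.0735, 0.1645, 0.103]]
jar 506 [[-0.1297, 0.1576, 0.0479], [-0.0864, 0.2007, 0.0569]]
top4 322 wing 179.97155932525746 [-0.03906366 -0.08826534] [ 0.03416371 -0.07538977]
toe 64 [[-0.0067, -0.0658, 0.0189], [0.0001, -0.0585, 0.0209], [0.0072, -0.0513, 0.0232]]
tiprack 3400 [[-0.0587, -0.2124, 0.0856], [0.0585, -0.1286, 0.0953]]
bottle 528 [[-0.1332, -0.1966, 0.0507], [-0.0901, -0.1545, 0.086]]
tube 1509 [[-0.0489, 0.0804, 0.0861], [0.0736, 0.1357, 0.1029]]Traceback (most recent call last):
  File "<stdin>", line 12, in <module>
  File "<stdin>", line 8, in st
    return _quantile_unchecked(
        a, q, axis, out, overwrite_input, method, keepdims, weights)
    return _ureduce(a,
                    func=_quantile_ureduce_func,
    ...<5 lines>...
                    overwrite_input=overwrite_input,
                    method=method)
    r = func(a, **kwargs)
    result = _quantile(arr,
                       quantiles=q,
    ...<2 lines>...
                       out=out,
                       weights=wgt)
    slices_having_nans = np.isnan(arr[-1, ...])
                                  ~~~^^^^^^^^^
IndexError: index -1 is out of bounds for axis 0 with size 0
```

Wing angle is 180.0° and the toe is square over the ear. The tip rack and bottle haven't moved. The jar was only hidden by the arm here; the last picture showed it in place. The robot is touching nothing, so I'm handing in.

```bash
python3 -c "
from plant import *
print(close_job())"
```

```text
the job is handed in; nothing more can be done
None
```

The job is handed in: the carrier lies flat over its pin and the clamp toe points squarely over the ear (180.0° measured), with nothing around it disturbed; the real fingertips are about 31 mm further back than the stated `tips_ahead`, so a first push passed over the tab without contact and I worked from the measured tips after that.

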